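Index the spares carousel and hang up the shower holder

TASK

Put the black shower holder away on the spares carousel. The carousel only turns while its sprung red knob is pulled up to its stop: bring the free green hook round to the yellow arrow at the front, as near as its notches allow, and let the knob drop fully so that it is locked there; then hang the holder by its eye on the green hook and leave it hanging still. Do not shift the loose fittings and the brush lying around.

Things in the scene. Friction and masses are not known exactly. Their poses are not given: they have to be found in the camera images.
- foot: fixed grey round foot of the carousel, 190 mm in diameter and 18 mm high. Origin at the centre of its underside, on the carousel's axis; z up. Its front is its own -x side, where a yellow arrow lies on it and points outward, roughly to the robot
- carousel (a joint): turn of the carousel in rad from where it stood at the start, growing anticlockwise seen from above, without end. A crown of 12 teeth under the knob gives a notch at every multiple of 0.524 rad (play 0.03); let down between notches, the knob is led into the nearest. The crown stands at any angle to the arrow, so the best notch may leave the hook up to 15 degrees beside it
- knob (a joint): height of the sprung knob in m: 0 = fully down, two pins lock the carousel in a notch; 0.018 = at its upper stop; the pins clear the teeth above 0.015. Spring and weight pull it down with 7 N when down, 11 N at the stop. It turns with the carousel and springs down when let go
- knob_grip (a point): where to grip the knob: centre of the upright red square bar on top of the carousel, 36 by 36 mm, 50 mm tall; this point is on the carousel's axis, 313 mm above the shelf when down, 22 mm below the bar's top and 28 mm above the black disc (96 mm diameter) that it stands on. x and y axes are square to the bar's faces; any two opposite faces serve for a grasp from above
- free_hook (a point): root of the free hook: a straight green rod, 10 mm diameter, 85 mm long, ball of 14 mm at its end, sloping up and outward, 40 degrees from upright. The root is 22 mm from the axis, 152 mm above the shelf; its z axis points along the rod to the tip. The other three hooks (steel, 90 degrees apart, same size) carry a chrome ring, a white cover and a blue tee, fixed on
- hook_tip (a point): centre of the ball at the outer end of the green hook
- holder_grip (a point): middle of the back plate of the black shower holder (145 mm long, 0.11 to 0.22 kg, lying on that plate), half-way through its 10 mm thickness, 5 mm above the shelf; grip it here across its 36 mm width (its y). x points to the eye, z out of the plate's front (up at the start). A round socket 38 mm across stands on the plate from 22 to 55 mm on the -x side, 45 mm high in all
- holder_eye (a point): centre of the eye: a ring of 32 mm inner and 52 mm outer diameter, 10 mm thick, at the +x end of the holder, 65 mm from holder_grip; its hole runs along the holder's z
- holder_tail (a point): end of the back plate under the socket, 55 mm from holder_grip on the -x side
- hinge_cover: white ceramic hinge cover 110 by 50 mm, 36 mm high; bystander, origin at the centre of its underside
- nut: large chrome hexagon nut 65 mm across flats, 26 mm high; bystander, origin at the centre of its underside
- tee: blue plastic tee fitting 110 mm long, 46 mm high; bystander, origin at the centre of its underside
- brush: brush 200 mm long lying on the shelf; bystander, origin at its underside
Mind the look-alikes: they are no part of the job. Of the things that look like the part that bears holder_grip, the smaller one is meant.

How it is judged:
On the way, in this order (a step that is already met when the one before it is completed fails the run):
1. the knob is pulled up to its stop (value of joint knob above 0.0155 m), for 0.1 s.
2. the green hook faces the yellow arrow, the knob is fully down again and the holder is not yet on the hook (x of hook_tip in the frame of foot below -0.05 m and y of hook_tip in the frame of foot between -0.028 and 0.028 m and value of joint knob below 0.004 m and distance between holder_eye and free_hook above 0.12 m), for 0.2 s.
At the end, for the whole second after the job is handed in: the green hook faces the yellow arrow (tip within 28 mm sideways of its line), knob down (within 4 mm); the holder hangs still on the green hook, tail down (below 120 mm, clear of the foot), eye above 120 mm, its hole's centre within 16 mm of the rod's axis and short of the tip (x of hook_tip in the frame of foot below -0.05 m and y of hook_tip in the frame of foot between -0.028 and 0.028 m and value of joint knob below 0.004 m and x of holder_eye in the frame of free_hook between -0.016 and 0.016 m and y of holder_eye in the frame of free_hook between -0.016 and 0.016 m and z of holder_eye in the frame of free_hook between -0.02 and 0.085 m and height (world z) of holder_tail between 0.02 and 0.12 m and height (world z) of holder_eye above 0.12 m and linear speed of holder below 0.03 m/s and velocity of joint carousel between -0.05 and 0.05 rad/s); the robot touches nothing.
It fails at once if a loose fitting or the brush is shifted by more than 30 mm (distance of any of hinge_cover, nut, tee, brush from where it was at the start of the episode above 0.03 m).
It also fails if it takes over 72 s, if anything falls off the work surface, if the arm or the gripper's body presses on something with over 40 N, if the wrist force passes 120 N, or if a joint passes its speed limit or range.

ROBOT

A 6-joint arm with a two-finger parallel gripper is mounted at the origin on the work surface. World frame = base frame: x ahead of the robot, y to its left, z up, the work surface at z = 0. Lengths are in m, angles in rad, forces in N, time in s.
With the tool pointing down it reaches from about 0.25 to 0.725 m from the base axis. Payload 4 kg.
Tool frame: the origin (TCP) lies midway between the tips of the shut fingers; the grasp point (between the pads) lies 19 mm behind it; x points along the fingers, y is the direction in which the jaws open and shut, and the axes are right-handed (so a half turn about x gives the same grasp; the last joint's range is limited). The gripper opens to 85 mm and grips with 20 to 120 N. Pads are 22 mm wide; open, the fingers measure 114 mm over their backs; the gripper's body (76 mm by 85 mm) begins 54 mm behind the grasp point. The pads swing forward as they close: fully open they stand 13 mm farther back than shut.
Start: joints at [-1.117, 0.241, 0.005, 1.335, 0, 1.571], TCP at [0.219, -0.449, 0.231] pointing down, gripper open.
Joint ranges: [-2.72, 2.72], [-1.05, 1.87], [-1.09, 1.28], [-1.99, 2.15], [-1.42, 1.44], [-3.14, 3.14]. Speed limits (rad/s): [2.79, 2.79, 3.14, 3.14, 3.14, 3.14].

INTERFACE

Orientations are given as a unit quaternion [x, y, z, w].
In Python, from workcell import * gives the robot as it stands.
- The arm moves only by the tool play_rows, never from a script. Its argument "plan" is a list of rows, each a list of 7 numbers: the shift along the tool's x, y, z in mm, then the turn, a rotation vector about the tool's x, y, z in rad, then the closure, from -1 (fully open) to 1 (shut). In form: [[x, y, z, rx, ry, rz, grip], ...]. A call has 1 to 20 rows; each row shifts and turns the commanded pose from where the row before left it, along the tool's axes as they then stand; what a row does not reach is not made up. A row lasts 1/12 s, in which the tool goes at most 41.7 mm and 7.16 degrees, less where a joint would pass 70% of its speed; a pose out of reach is approached as far as the arm can. A call with a gripper value outside its range is refused whole. The fingers move at their own pace and stop on an object; the grip force is fixed at half the most. Time passes only in rows, so rows that do not move let the fingers close. It gives the time, the measured TCP pose, the force and the opening at its end, in the units of the state.
- get_obs(): the state, without advancing time (a new reading comes with each control period).
- camera(name): name is "side" or "top"; returns a dict with "frame" (384x512x3 uint8, red, green, blue), "depth" (384x512 float32, m along the optical axis (not along the pixel's ray), 0 where there is no reading), "fx", "fy", "cx", "cy" (pixels), "camera_from_world" (4x4, takes a point from world to camera coordinates). Camera axes: x right, y up, looking along -z (the intrinsics and any distortion apply to the point x, -y, -z); pixel columns grow to the right and rows downward; lengths in m; the calibration is good to about 2 mm. A picture is of the moment at which its call begins.
- job_done(): hands the job in, once; it reports no verdict.
Trained networks look in a picture, given as the dict that the camera call returned (one of the last four; its "shot" number tells which), for a name from the list of things; names that differ only in an ending like _2 or _b are one class to them, and where a whole thing is asked for, a point or a joint stands for the part that bears it (a point fixed in the world has none). Each returns a list of dicts, best first, with "confidence" (0 to 1); they miss things now and then, are a little off and sometimes report something else, mostly with a low value. They report only what shows in the picture. A call takes as long as a camera call. They do not tell look-alikes from the thing itself.
- search_frame(thing, picture): "centre" ([x, y, z] in m, in world coordinates, good to about 4 mm: the middle of the surface that is visible of it).
- pinpoint(thing, picture): "centre" ([x, y, z] in m, in world coordinates, good to about 4 mm: a listed point, or the origin of a listed thing).
The state is a dict: "clock": time; "joint_pos": joint angles; "joint_vel": joint speeds; "tau": joint torques, N m; "eef_pos": TCP position; "tool_rot": TCP orientation; "ft_force": force on the tool from outside, world axes, zero at the start; "ft_torque": the same for the moment, N m; "grip_width": finger opening in m.
Only numpy, scipy, OpenCV 4.12 (cv2) and the standard library are available. Lean on these libraries where they do the work, as an engineer would, in place of code of your own. Each camera call takes 0.05 s, during which the arm holds its last target. There are 200 camera calls.

## Working session

There is one attempt and no reset: what is moved stays moved. The work goes in short steps, Python scripts to look and compute and a tool call to move; the robot and the scene stay as the last step left them, time stands still between calls to the robot, and variables do not carry over. Pictures are saved under pics/ and viewed, about 8 in all and at most 12, crops included, and the job is handed in when it is done.

Besides the shell and the picture viewer there is one more tool, called after "Emit:" in YAML: its name, and indented under it one key for each argument. play_rows: Moves the arm, as the interface text tells. Its arguments: {"type":"object","properties":{"plan":{"type":"array","items":{"type":"array","items":{"type":"number"}}}},"required":["plan"]}

```bash
mkdir -p pics; ls; cat > h.py <<'E'
from workcell import *
import numpy as np, cv2
from scipy.spatial.transform import Rotation as R
def save(p,n): cv2.imwrite(f'pics/{n}.png',p['frame'][:,:,::-1])
def world(p,u,v,d=None):
    d=p['depth'][int(v),int(u)] if d is None else d
    c=np.array([(u-p['cx'])/p['fx']*d,-(v-p['cy'])/p['fy']*d,-d,1])
    return (np.linalg.inv(p['camera_from_world'])@c)[:3]
def pix(p,w):
    c=p['camera_from_world']@np.append(w,1); d=-c[2]
    return c[0]/d*p['fx']+p['cx'], -c[1]/d*p['fy']+p['cy']
E
cat > look.py <<'E'
from h import *
import sys
n=sys.argv[1]
np.set_printoptions(precision=3,suppress=True)
for c in ('top','side'):
    p=camera(c); save(p,f'{n}_{c}')
    for t in sys.argv[2:]:
        for r in pinpoint(t,p)[:3]: print(c,t,np.array(r['centre']),round(r['confidence'],2),np.round(pix(p,r['centre'])))
o=get_obs(); print(o['clock'],o['eef_pos'],o['tool_rot'],o['ft_force'])
E
python3 look.py a foot knob_grip free_hook hook_tip holder_grip holder_eye holder_tail hinge_cover nut tee brush
```

```text
pics
top foot [ 0.677  0.067 -0.002] 0.8 [208. 153.]
top knob_grip [0.678 0.064 0.314] 0.85 [199. 127.]
top knob_grip [0.675 0.066 0.   ] 0.68 [208. 154.]
top free_hook [0.688 0.052 0.155] 0.57 [209. 138.]
top hook_tip [0.725 0.005 0.215] 0.61 [225. 119.]
top holder_grip [ 0.48  -0.279  0.006] 0.74 [325. 215.]
top holder_grip [ 0.291 -0.179 -0.001] 0.74 [293. 280.]
top holder_eye [ 0.542 -0.288  0.005] 0.83 [327. 195.]
top holder_eye [ 0.346 -0.241  0.01 ] 0.6 [314. 261.]
top holder_tail [ 0.42  -0.269  0.006] 0.81 [322. 235.]
top holder_tail [ 0.243 -0.13   0.006] 0.59 [277. 298.]
top hinge_cover [0.356 0.271 0.002] 0.96 [140. 262.]
top hinge_cover [0.677 0.066 0.314] 0.49 [198. 128.]
top hinge_cover [0.691 0.049 0.151] 0.42 [210. 138.]
top nut [ 0.385 -0.035 -0.002] 0.65 [244. 250.]
top tee [0.548 0.378 0.001] 0.83 [105. 198.]
top brush [ 0.507 -0.469  0.003] 0.64 [387. 205.]
side foot [0.682 0.067 0.   ] 0.84 [202. 264.]
side knob_grip [0.683 0.066 0.314] 0.94 [190. 192.]
side free_hook [0.695 0.052 0.15 ] 0.81 [194. 229.]
side holder_grip [ 0.293 -0.18   0.008] 0.83 [325. 215.]
side holder_grip [ 0.477 -0.275  0.004] 0.68 [275. 193.]
side holder_grip [ 0.505 -0.469 -0.002] 0.29 [272. 161.]
side holder_eye [ 0.543 -0.285  0.004] 0.62 [257. 190.]
side holder_eye [ 0.349 -0.238  0.01 ] 0.57 [309. 202.]
side holder_tail [ 0.425 -0.265  0.004] 0.86 [289. 196.]
side holder_tail [ 0.242 -0.13   0.004] 0.8 [340. 228.]
side hinge_cover [ 0.352  0.271 -0.001] 0.77 [304. 334.]
side nut [ 0.478 -0.275  0.002] 0.72 [274. 194.]
side nut [ 0.392 -0.034  0.001] 0.64 [295. 246.]
side tee [ 0.553  0.385 -0.001] 0.79 [225. 367.]
side brush [ 0.508 -0.468 -0.001] 0.55 [271. 161.]
1.2 [ 0.219 -0.449  0.231] [ 0.689  0.159 -0.689  0.159] [-0.413 -0.436 -0.272]
```

View images.

```bash
python3 - <<'E'
import cv2
t=cv2.imread('pics/a_top.png');s=cv2.imread('pics/a_side.png')
a=cv2.resize(t[80:330,80:420],None,fx=2.2,fy=2.2);b=cv2.resize(s[150:300,120:370],None,fx=3,fy=3)
cv2.imwrite('pics/a1.png',a);cv2.imwrite('pics/a2.png',b)
E
```

```text
(no output)
```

View pics/a1.png

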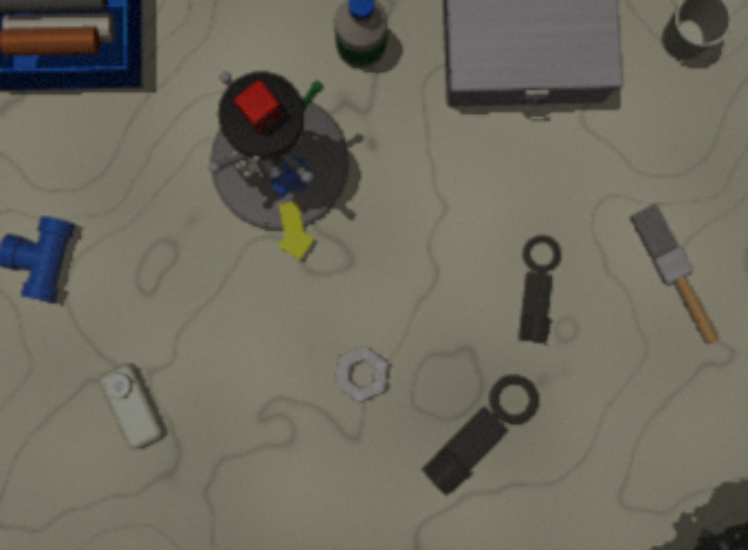

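View pics/a2.png

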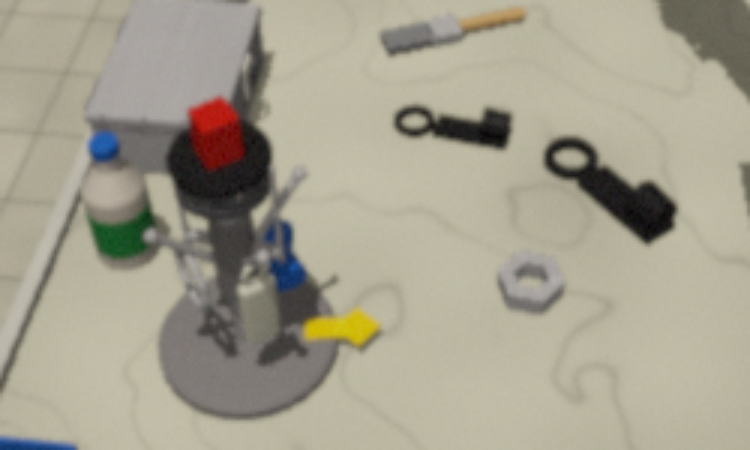

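```bash
cat > m.py <<'E'
from h import *
np.set_printoptions(precision=3,suppress=True)
def onplane(p,u,v,z):
    a=world(p,u,v,1.0);b=world(p,u,v,2.0);return a+(b-a)*(z-a[2])/(b[2]-a[2])
E
python3 - <<'E'
from m import *
for c in('top','side'):
    p=camera(c); hsv=cv2.cvtColor(p['frame'],cv2.COLOR_RGB2HSV)
    m=cv2.inRange(hsv,(22,150,90),(35,255,255)); 
    n,l,st,_=cv2.connectedComponentsWithStats(m); k=1+np.argmax(st[1:,4]); v,u=np.nonzero(l==k)
    W=np.array([world(p,a,b) for a,b in zip(u,v)]); print(c,'arrow',len(u),W.mean(0),np.median(W[:,2]),W.min(0),W.max(0))
    W=np.array([onplane(p,a,b,0.019) for a,b in zip(u,v)])
    mean=W.mean(0); d=np.linalg.svd(W[:,:2]-mean[:2])[2][0]; d=-d*np.sign(d[0]); print('mean',mean,'dir',d,np.degrees(np.arctan2(d[1],d[0])))
    ax=np.array([.679,.066]); e=mean[:2]-ax; print('axis->mean',np.degrees(np.arctan2(e[1],e[0])))
    m=cv2.inRange(hsv,(0,150,60),(8,255,255)); n,l,st,_=cv2.connectedComponentsWithStats(m); k=1+np.argmax(st[1:,4]); v,u=np.nonzero(l==k)
    W=np.array([world(p,a,b) for a,b in zip(u,v)]); 
    t=W[(W[:,2]>.328)&(W[:,2]<.342)]; print('red top',len(t),t.mean(0)); r=cv2.minAreaRect((t[:,:2]*1000).astype(np.float32)); print(r)
    m=cv2.inRange(hsv,(45,120,30),(75,255,255)); v,u=np.nonzero(m)
    W=np.array([world(p,a,b) for a,b in zip(u,v)]); 
    if len(W):
        s=(np.hypot(*(W[:,:2]-ax).T)<.1); W=W[s]
        if len(W): print('green',len(W),W.mean(0),W[np.argmax(W[:,2])])
    # holder
    for t in('holder_grip','holder_eye','holder_tail'): print(t,[x['centre'] for x in pinpoint(t,p)[:2]])
E
```

```text
top arrow 226 [0.578 0.05  0.026] 0.019894409647449707 [ 0.397 -0.034  0.   ] [0.617 0.07  1.408]
mean [0.578 0.051 0.019] dir [-0.98  -0.197] -168.61340418341717
axis->mean -171.48999246566356
red top 229 [0.676 0.069 0.334]
((676.8377685546875, 69.76776885986328), (35.56273651123047, 35.994850158691406), 38.83380126953125)
green 26 [0.717 0.015 0.214] [0.721 0.008 0.225]
holder_grip [[0.2932, -0.179, 0.0012], [0.4807, -0.2774, 0.0035]]
holder_eye [[0.5455, -0.2859, 0.0043], [0.3467, -0.2393, 0.0073]]
holder_tail [[0.2435, -0.1275, 0.0048], [0.4223, -0.2672, 0.009]]
side arrow 181 [0.58  0.057 0.026] 0.02015742538962939 [0.409 0.028 0.014] [0.621 0.85  1.084]
mean [0.581 0.051 0.019] dir [-0.992 -0.123] -172.96182357210589
axis->mean -171.42697424583776
red top 132 [0.676 0.074 0.334]
((677.0939331054688, 71.34664154052734), (34.33070373535156, 34.75940704345703), 37.880104064941406)
holder_grip [[0.4789, -0.2765, 0.0039], [0.292, -0.1781, 0.0061]]
holder_eye [[0.5414, -0.286, 0.0032], [0.3501, -0.2388, 0.0114]]
holder_tail [[0.4247, -0.2624, 0.0045], [0.2407, -0.126, 0.0028]]
```

```bash
python3 - <<'E'
from m import *
o=get_obs(); print(R.from_quat(o['tool_rot']).as_matrix(), o['joint_pos'])
E
```

```text
[[-0.     0.438 -0.899]
 [-0.    -0.899 -0.438]
 [-1.     0.     0.   ]] [-1.117  0.241  0.005  1.335 -0.     1.571]
```

Emit:
play_rows:
  plan:
    - [-37, 0, 0, 0, 0, 0, -1]
    - [-37, 0, 0, 0, 0, 0, -1]
    - [-37, 0, 0, 0, 0, 0, -1]
    - [-38, 0, 0, 0, 0, 0, -1]
    - [0, -13.1, -31.9, 0, 0, 0, -1]
    - [0, -13.1, -31.9, 0, 0, 0, -1]
    - [0, -13.1, -31.9, 0, 0, 0, -1]
    - [0, -13.1, -31.9, 0, 0, 0, -1]
    - [0, -13.1, -31.9, 0, 0, 0, -1]
    - [0, -13.1, -31.9, 0, 0, 0, -1]
    - [0, -13.1, -31.9, 0, 0, 0, -1]
    - [0, -13.1, -31.9, 0, 0, 0, -1]
    - [0, -13.1, -31.9, 0, 0, 0, -1]
    - [0, -13.1, -31.9, 0, 0, 0, -1]
    - [0, -13.1, -31.9, 0, 0, 0, -1]
    - [0, -13.1, -31.9, 0, 0, 0, -1]
    - [0, -13.1, -31.9, 0, 0, 0, -1]
    - [0, -13.1, -31.9, 0, 0, 0, -1]
    - [0, -13.1, -31.9, 0, 0, 0, -1]
    - [0, -13.1, -31.9, 0, 0, 0, -1]

```text
clock: 3.27
eef_pos: [0.5869, -0.0357, 0.3803]
tool_rot: [0.689, 0.159, -0.689, 0.159]
ft_force: [0.2, 0.3, 0.5]
grip_width: 0.0856
```

Emit:
play_rows:
  plan:
    - [0, -13.1, -31.9, 0, 0, 0, -1]
    - [0, -13.1, -31.9, 0, 0, 0, -1]
    - [0, -13.1, -31.9, 0, 0, 0, -1]
    - [0, -13.1, -31.9, 0, 0, 0, -1]
    - [0, 0, 0, -0.12, 0, 0, -1]
    - [0, 0, 0, -0.12, 0, 0, -1]
    - [0, 0, 0, -0.12, 0, 0, -1]
    - [0, 0, 0, -0.12, 0, 0, -1]
    - [0, 0, 0, -0.12, 0, 0, -1]
    - [0, 0, 0, -0.12, 0, 0, -1]
    - [0, 0, 0, -0.12, 0, 0, -1]
    - [0, 0, 0, -0.12, 0, 0, -1]
    - [0, 0, 0, -0.12, 0, 0, -1]
    - [0, 0, 0, -0.12, 0, 0, -1]
    - [0, 0, 0, -0.12, 0, 0, -1]
    - [0, 0, 0, -0.12, 0, 0, -1]
    - [0, 0, 0, -0.12, 0, 0, -1]
    - [0, 0, 0, -0.12, 0, 0, -1]

```text
clock: 4.77
eef_pos: [0.6762, 0.0635, 0.3803]
tool_rot: [0.34, 0.62, -0.34, 0.62]
ft_force: [-0.2, 0.1, -0.3]
grip_width: 0.0854
```

Emit:
play_rows:
  plan:
    - [0, 0, 0, -0.12, 0, 0, -1]
    - [0, 0, 0, -0.12, 0, 0, -1]
    - [0, 0, 0, -0.12, 0, 0, -1]
    - [0, 0, 0, -0.12, 0, 0, -1]
    - [0, 0, 0, -0.12, 0, 0, -1]
    - [0, 0, 0, -0.12, 0, 0, -1]
    - [0, 0, 0, -0.12, 0, 0, -1]
    - [0, 0, 0, -0.12, 0, 0, -1]
    - [0, 0, 0, -0.12, 0, 0, -1]
    - [0, 0, 0, -0.12, 0, 0, -1]
    - [0, 0, 0, -0.12, 0, 0, -1]
    - [0, 0, 0, -0.12, 0, 0, -1]
    - [0, 0, 0, -0.12, 0, 0, -1]
    - [0, 0, 0, -0.114, 0, 0, -1]
    - [0, 0, 0, 0, 0, 0, -1]

```text
clock: 6.02
eef_pos: [0.6762, 0.0635, 0.3803]
tool_rot: [-0.232, 0.668, 0.232, 0.668]
ft_force: [0.0, 0.5, 0.1]
grip_width: 0.0857
```

```bash
cat > st.py <<'E'
from m import *
o=get_obs(); M=R.from_quat(o['tool_rot']).as_matrix()
print('t',o['clock'],'tcp',o['eef_pos'],'q',np.array(o['joint_pos']),'F',o['ft_force'],'T',o['ft_torque'],'w',o['grip_width']); print(M,'yang',np.degrees(np.arctan2(M[1,1],M[0,1])))
E
python3 st.py
```

```text
t 6.0167 tcp [0.676 0.064 0.38 ] q [ 0.094  0.735  1.189  2.025  0.    -0.574] F [0.012 0.545 0.05 ] T [ 0.047  0.026 -0.031] w 0.08574141735808335
[[-0.    -0.619  0.785]
 [ 0.     0.785  0.619]
 [-1.     0.    -0.   ]] yang 128.27296141967324
```

Emit:
play_rows:
  plan:
    - [22, 2.3, 4.4, 0, 0, 0, -1]
    - [22, 0, 0, 0, 0, 0, -1]
    - [22, 0, 0, 0, 0, 0, -1]
    - [22, 0, 0, 0, 0, 0, -1]
    - [0, 0, 0, 0, 0, 0, -1]

```text
clock: 6.43
eef_pos: [0.6752, 0.0678, 0.2861]
tool_rot: [-0.229, 0.673, 0.231, 0.664]
ft_force: [-1.2, -0.2, -1.4]
grip_width: 0.0851
```

```bash
python3 st.py; python3 - <<'E'
from m import *
ims=[]
for c in('top','side'):
    p=camera(c);u,v=map(int,pix(p,(.678,.068,.31))); ims.append(cv2.resize(p['frame'][v-50:v+50,u-50:u+50,::-1],None,fx=4,fy=4))
cv2.imwrite('pics/b.png',np.hstack(ims))
E
```

```text
t 6.4333 tcp [0.675 0.068 0.286] q [ 0.1    0.643  0.765  1.705  0.    -0.563] F [-1.157 -0.171 -1.416] T [ 0.008  0.063 -0.01 ] w 0.08513802732823053
[[-0.012 -0.616  0.788]
 [-0.001  0.788  0.616]
 [-1.     0.006 -0.01 ]] yang 128.01208558450736
```

View pics/b.png

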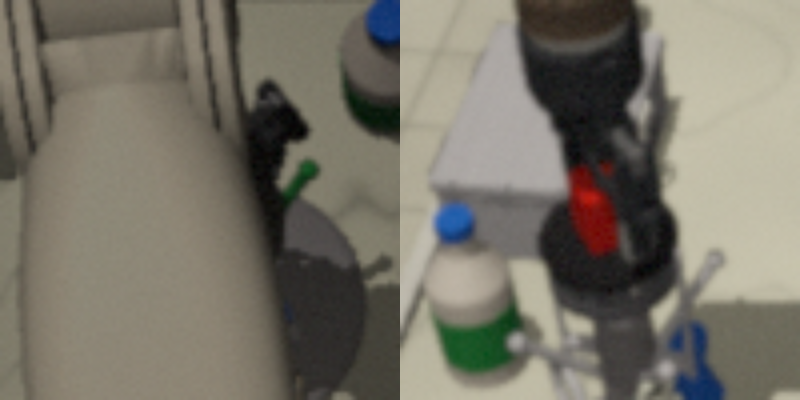

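Emit:
play_rows:
  plan:
    - [0, 0, 0, 0, 0, 0, -1]
    - [0, 0, 0, 0, 0, 0, -0.2]
    - [0, 0, 0, 0, 0, 0, 0.2]
    - [0, 0, 0, 0, 0, 0, 1]
    - [0, 0, 0, 0, 0, 0, 1]
    - [0, 0, 0, 0, 0, 0, 1]
    - [0, 0, 0, 0, 0, 0, 1]
    - [0, 0, 0, 0, 0, 0, 1]
    - [0, 0, 0, 0, 0, 0, 1]
    - [0, 0, 0, 0, 0, 0, 1]

```text
clock: 7.37
eef_pos: [0.6782, 0.0685, 0.2935]
tool_rot: [-0.231, 0.668, 0.231, 0.669]
ft_force: [-2.3, 2.4, 5.1]
grip_width: 0.0352
```

```bash
python3 st.py
```

```text
t 7.3667 tcp [0.678 0.068 0.294] q [ 0.1    0.64   0.778  1.708  0.001 -0.566] F [-2.329  2.366  5.137] T [ 0.469  0.328 -0.056] w 0.035224113964610684
[[ 0.001 -0.618  0.786]
 [ 0.001  0.786  0.618]
 [-1.    -0.     0.002]] yang 128.18701035796715
```

Emit:
play_rows:
  plan:
    - [-4, 0, 0, 0, 0, 0, 1]
    - [-5, 0, 0, 0, 0, 0, 1]
    - [-5, 0, 0, 0, 0, 0, 1]
    - [-5, 0, 0, 0, 0, 0, 1]
    - [0, 0, 0, 0, 0, 0, 1]
    - [0, 0, 0, 0, 0, 0, 1]

```text
clock: 7.87
eef_pos: [0.6781, 0.0684, 0.3105]
tool_rot: [-0.231, 0.669, 0.232, 0.668]
ft_force: [1.5, 4.8, -10.1]
grip_width: 0.0354
```

Emit:
play_rows:
  plan:
    - [-1.5, 0, 0, 0, 0, 0, 1]
    - [0, 0, 0, 0, 0, 0, 1]
    - [0, 0, 0, 0, 0, 0, 1]

```text
clock: 8.12
eef_pos: [0.678, 0.0684, 0.3116]
tool_rot: [-0.231, 0.669, 0.232, 0.668]
ft_force: [2.1, 5.1, -12.8]
grip_width: 0.0354
```

Emit:
play_rows:
  plan:
    - [-0.7, 0, 0, 0.03, 0, 0, 1]
    - [0, 0, 0, 0.05, 0, 0, 1]
    - [0, 0, 0, 0.07, 0, 0, 1]
    - [0, 0, 0, 0.07, 0, 0, 1]
    - [0, 0, 0, 0.07, 0, 0, 1]
    - [0, 0, 0, 0.07, 0, 0, 1]
    - [0, 0, 0, 0.07, 0, 0, 1]
    - [0, 0, 0, 0.07, 0, 0, 1]

```text
clock: 8.78
eef_pos: [0.6778, 0.0688, 0.3116]
tool_rot: [-0.057, 0.706, 0.058, 0.704]
ft_force: [1.6, 5.8, -14.7]
grip_width: 0.0355
```

```bash
python3 st.py; python3 look.py c hook_tip free_hook
```

```text
t 8.7833 tcp [0.678 0.069 0.312] q [ 0.101  0.655  0.852  1.771  0.001 -0.063] F [  1.577   5.771 -14.722] T [ 0.987 -0.848  0.044] w 0.0355048643599549
[[-0.003 -0.163  0.987]
 [ 0.001  0.987  0.163]
 [-1.     0.001 -0.003]] yang 99.36685156977921
top hook_tip [ 0.423 -0.27   0.005] 0.66 [322. 235.]
top hook_tip [ 0.691 -0.009  0.218] 0.63 [231. 131.]
top free_hook [0.681 0.043 0.15 ] 0.61 [212. 141.]
side hook_tip [ 0.505 -0.469 -0.003] 0.31 [272. 161.]
side free_hook [0.686 0.049 0.146] 0.77 [197. 229.]
9.0833 [0.678 0.069 0.312] [-0.058  0.706  0.059  0.703] [  0.448   5.898 -15.555]
```

Emit:
play_rows:
  plan:
    - [0, 0, 0, 0.08, 0, 0, 1]
    - [0, 0, 0, 0.08, 0, 0, 1]
    - [0, 0, 0, 0.08, 0, 0, 1]
    - [0, 0, 0, 0.08, 0, 0, 1]
    - [0, 0, 0, 0.08, 0, 0, 1]
    - [0, 0, 0, 0.08, 0, 0, 1]
    - [0, 0, 0, 0.08, 0, 0, 1]
    - [0, 0, 0, 0.08, 0, 0, 1]
    - [0, 0, 0, 0.08, 0, 0, 1]
    - [0, 0, 0, 0.08, 0, 0, 1]
    - [0, 0, 0, 0.08, 0, 0, 1]
    - [0, 0, 0, 0.08, 0, 0, 1]
    - [0, 0, 0, 0.08, 0, 0, 1]
    - [0, 0, 0, 0.08, 0, 0, 1]
    - [0, 0, 0, 0.08, 0, 0, 1]
    - [0, 0, 0, 0.08, 0, 0, 1]
    - [0, 0, 0, 0.08, 0, 0, 1]
    - [0, 0, 0, 0.08, 0, 0, 1]
    - [0, 0, 0, 0.09, 0, 0, 1]
    - [0, 0, 0, 0.06, 0, 0, 1]

```text
clock: 10.75
eef_pos: [0.6786, 0.0699, 0.3116]
tool_rot: [0.463, 0.536, -0.462, 0.534]
ft_force: [4.4, 8.5, -15.0]
grip_width: 0.0354
```

```bash
python3 st.py; python3 look.py d hook_tip free_hook
```

```text
t 10.75 tcp [0.679 0.07  0.312] q [0.101 0.655 0.852 1.77  0.003 1.528] F [  4.405   8.518 -14.954] T [ 1.262 -1.377  0.073] w 0.035428654142570064
[[-0.002  0.99   0.144]
 [ 0.003  0.144 -0.99 ]
 [-1.    -0.001 -0.003]] yang 8.283446833134462
top free_hook [0.654 0.065 0.151] 0.65 [205. 151.]
side hook_tip [0.604 0.057 0.216] 0.72 [222. 217.]
side hook_tip [0.354 0.274 0.001] 0.26 [303. 335.]
side free_hook [0.66  0.066 0.148] 0.96 [204. 233.]
11.05 [0.679 0.07  0.312] [ 0.462  0.537 -0.461  0.535] [  4.102   8.229 -16.218]
```

Emit:
play_rows:
  plan:
    - [5, 0, 0, 0, 0, 0, 1]
    - [5, 0, 0, 0, 0, 0, 1]
    - [5, 0, 0, 0, 0, 0, 1]
    - [4, 0, 0, 0, 0, 0, 1]
    - [0, 0, 0, 0, 0, 0, 1]
    - [0, 0, 0, 0, 0, 0, 0]
    - [0, 0, 0, 0, 0, 0, -1]
    - [0, 0, 0, 0, 0, 0, -1]
    - [0, 0, 0, 0, 0, 0, -1]
    - [0, 0, 0, 0, 0, 0, -1]
    - [0, 0, 0, 0, 0, 0, -1]
    - [0, 0, 0, 0, 0, 0, -1]

```text
clock: 12.05
eef_pos: [0.6781, 0.0677, 0.2951]
tool_rot: [0.462, 0.535, -0.462, 0.535]
ft_force: [0.9, -1.8, 0.2]
grip_width: 0.0852
```

```bash
python3 st.py
```

```text
t 12.05 tcp [0.678 0.068 0.295] q [ 0.1    0.641  0.785  1.714 -0.     1.524] F [ 0.887 -1.774  0.19 ] T [ 0.01  -0.006 -0.024] w 0.08520749864731442
[[ 0.001  0.989  0.146]
 [-0.     0.146 -0.989]
 [-1.     0.     0.   ]] yang 8.39801510711357
```

Emit:
play_rows:
  plan:
    - [-30, 0, 0, 0, 0, 0, -1]
    - [-30, 0, 0, 0, 0, 0, -1]
    - [-30, 0, 0, 0, 0, 0, -1]
    - [0, -22.5, 28.4, 0, 0, 0, -1]
    - [0, -22.5, 28.4, 0, 0, 0, -1]
    - [0, -22.5, 28.4, 0, 0, 0, -1]
    - [0, -22.5, 28.4, 0, 0, 0, -1]
    - [0, -22.5, 28.4, 0, 0, 0, -1]
    - [0, -22.5, 28.4, 0, 0, 0, -1]
    - [0, -22.5, 28.4, 0, 0, 0, -1]
    - [0, -22.5, 28.4, 0, 0, 0, -1]
    - [0, -22.5, 28.4, 0, 0, 0, -1]
    - [0, -22.5, 28.4, 0, 0, 0, -1]
    - [0, -22.5, 28.4, 0, 0, 0, -1]

```text
clock: 13.22
eef_pos: [0.4783, -0.2786, 0.3814]
tool_rot: [0.462, 0.535, -0.462, 0.536]
ft_force: [1.0, -0.8, 0.6]
grip_width: 0.0855
```

Emit:
play_rows:
  plan:
    - [25, 0, 0, -0.12, 0, 0, -1]
    - [25, 0, 0, -0.12, 0, 0, -1]
    - [25, 0, 0, -0.12, 0, 0, -1]
    - [25, 0, 0, -0.12, 0, 0, -1]
    - [25, 0, 0, -0.12, 0, 0, -1]
    - [25, 0, 0, -0.12, 0, 0, -1]
    - [25, 0, 0, -0.12, 0, 0, -1]
    - [25, 0, 0, -0.12, 0, 0, -1]
    - [25, 0, 0, -0.12, 0, 0, -1]
    - [25, 0, 0, -0.12, 0, 0, -1]
    - [0, 0, 0, -0.067, 0, 0, -1]
    - [0, 0, 0, 0, 0, 0, -1]

```text
clock: 14.22
eef_pos: [0.4781, -0.2765, 0.1291]
tool_rot: [0.056, 0.706, -0.054, 0.704]
ft_force: [0.0, -0.3, 0.6]
grip_width: 0.0856
```

```bash
python3 st.py; python3 look.py e hook_tip free_hook holder_grip holder_eye holder_tail knob_grip
python3 - <<'E'
from m import *
p=camera('top'); hsv=cv2.cvtColor(p['frame'],cv2.COLOR_RGB2HSV)
m=cv2.inRange(hsv,(0,150,60),(8,255,255)); n,l,st,_=cv2.connectedComponentsWithStats(m); k=1+np.argmax(st[1:,4]); v,u=np.nonzero(l==k)
W=np.array([world(p,a,b) for a,b in zip(u,v)]); print(np.percentile(W[:,2],[10,50,90]))
t=W[W[:,2]>.325]; print(t.mean(0),cv2.minAreaRect((t[:,:2]*1000).astype(np.float32)))
a=cv2.imread('pics/e_top.png')[80:280,150:400];b=cv2.imread('pics/e_side.png')[150:300,150:340]
cv2.imwrite('pics/e.png',np.hstack([cv2.resize(a,(400,320)),cv2.resize(b,(400,320))]))
E
```

```text
t 14.2167 tcp [ 0.478 -0.276  0.129] q [-0.524  0.41  -0.03   1.136 -0.    -0.368] F [ 0.025 -0.347  0.616] T [ 0.003 -0.099 -0.012] w 0.0855609806009857
[[-0.004  0.155  0.988]
 [ 0.002  0.988 -0.155]
 [-1.     0.001 -0.004]] yang 81.0688439890535
top hook_tip [0.604 0.055 0.214] 0.84 [206. 165.]
top free_hook [0.655 0.063 0.153] 0.96 [205. 151.]
top free_hook [0.547 0.381 0.001] 0.26 [104. 199.]
top holder_grip [ 0.476 -0.278  0.006] 0.9 [324. 217.]
top holder_grip [ 0.291 -0.18   0.003] 0.59 [294. 280.]
top holder_eye [ 0.349 -0.239  0.007] 0.94 [313. 260.]
top holder_eye [ 0.544 -0.285  0.008] 0.7 [326. 194.]
top holder_tail [ 0.421 -0.272  0.004] 0.94 [323. 235.]
top holder_tail [ 0.243 -0.127  0.004] 0.82 [276. 298.]
top knob_grip [0.679 0.067 0.315] 0.68 [198. 127.]
side hook_tip [ 0.39  -0.034 -0.002] 0.66 [295. 247.]
side hook_tip [0.603 0.055 0.216] 0.64 [222. 217.]
side free_hook [0.659 0.067 0.151] 0.96 [204. 233.]
side holder_grip [ 0.477 -0.276  0.001] 0.85 [275. 194.]
side holder_grip [ 0.288 -0.182  0.008] 0.66 [326. 215.]
side holder_eye [ 0.543 -0.287  0.002] 0.79 [257. 190.]
side holder_eye [ 0.353  0.273 -0.001] 0.61 [303. 335.]
side holder_tail [ 0.241 -0.125  0.009] 0.85 [340. 228.]
side holder_tail [ 0.421 -0.263  0.002] 0.78 [290. 197.]
side knob_grip [0.681 0.066 0.311] 0.77 [191. 193.]
side knob_grip [ 0.542 -0.287  0.003] 0.54 [258. 190.]
14.9167 [ 0.48  -0.277  0.131] [ 0.055  0.705 -0.055  0.705] [ 0.347  0.011 -0.499]
[0.331 0.334 0.337]
[0.676 0.069 0.334] ((676.811767578125, 69.40977478027344), (35.99787139892578, 35.679874420166016), 6.157304286956787)
```

View pics/e.png

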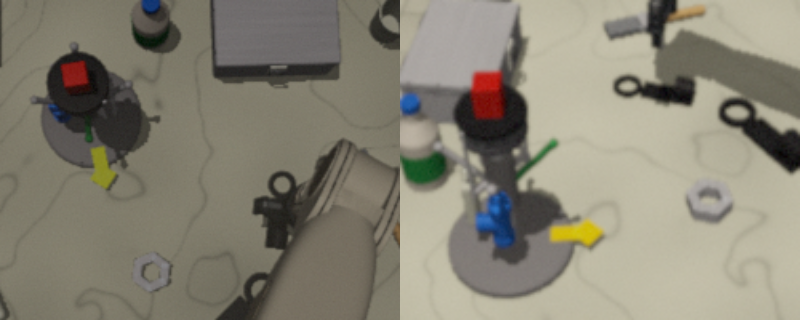

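Emit:
play_rows:
  plan:
    - [30, 0, -1, 0, 0, 0, -1]
    - [30, 0, 0, 0, 0, 0, -1]
    - [30, 0, 0, 0, 0, 0, -1]
    - [25, 0, 0, 0, 0, 0, -1]
    - [10, 0, 0, 0, 0, 0, -0.8]
    - [6, 0, 0, 0, 0, 0, -0.4]
    - [0, 0, 0, 0, 0, 0, 0]
    - [0, 0, 0, 0, 0, 0, 1]
    - [0, 0, 0, 0, 0, 0, 1]
    - [0, 0, 0, 0, 0, 0, 1]
    - [0, 0, 0, 0, 0, 0, 1]
    - [0, 0, 0, 0, 0, 0, 1]
    - [0, 0, 0, 0, 0, 0, 1]

```text
clock: 16.05
eef_pos: [0.48, -0.2778, 0.0019]
tool_rot: [0.055, 0.704, -0.056, 0.706]
ft_force: [-0.0, -0.3, 6.9]
grip_width: 0.034
```

```bash
python3 st.py
```

```text
t 16.05 tcp [ 0.48  -0.278  0.002] q [-0.525  0.546 -0.185  0.836  0.    -0.368] F [-0.041 -0.296  6.888] T [0.088 0.133 0.004] w 0.03396602394589654
[[ 0.003  0.156  0.988]
 [-0.002  0.988 -0.156]
 [-1.    -0.001  0.004]] yang 81.01279032859344
```

Emit:
play_rows:
  plan:
    - [-10, 0, 0, 0, 0, 0, 1]
    - [-30, 0, 0, 0, 0, 0, 1]
    - [-36, 0, 0, 0, 0, 0, 1]
    - [-36, 0, 0, 0, 0, 0, 1]
    - [-36, 0, 0, 0, 0, 0, 1]
    - [-36, 0, 0, 0, 0, 0, 1]
    - [-36, 0, 0, 0, 0, 0, 1]
    - [0, 0, 0, -0.1, 0, 0, 1]
    - [0, 0, 0, -0.1, 0, 0, 1]
    - [0, 0, 0, -0.105, 0, 0, 1]
    - [0, 0, 0, 0, -0.1, 0, 1]
    - [0, 0, 0, 0, -0.1, 0, 1]
    - [0, 0, 0, 0, -0.1, 0, 1]
    - [0, 0, 0, 0, -0.1, 0, 1]
    - [0, 0, 0, 0, -0.1, 0, 1]
    - [0, 0, 0, 0, -0.1, 0, 1]
    - [0, 0, 0, 0, -0.098, 0, 1]
    - [0, 0, 0, 0, 0, 0, 1]
    - [0, 0, 0, 0, 0, 0, 1]

```text
clock: 17.63
eef_pos: [0.4765, -0.2766, 0.2187]
tool_rot: [-0.03, 0.424, 0.067, 0.903]
ft_force: [0.3, -0.6, -1.8]
grip_width: 0.0339
```

```bash
python3 st.py; python3 look.py f holder_grip holder_eye holder_tail
```

```text
t 17.6333 tcp [ 0.476 -0.277  0.219] q [-0.821  0.064 -0.461  0.606  0.556 -0.838] F [ 0.329 -0.582 -1.816] T [-0.14   0.876  0.03 ] w 0.03389942827450542
[[ 0.632 -0.145  0.761]
 [ 0.095  0.989  0.11 ]
 [-0.769  0.003  0.639]] yang 98.35709587637902
top holder_grip [ 0.29  -0.178  0.004] 0.82 [293. 281.]
top holder_grip [ 0.475 -0.281  0.219] 0.6 [340. 212.]
top holder_eye [ 0.347 -0.239  0.009] 0.83 [313. 261.]
top holder_eye [ 0.528 -0.27   0.265] 0.75 [338. 189.]
top holder_tail [ 0.24  -0.128  0.005] 0.95 [277. 299.]
top holder_tail [ 0.428 -0.284  0.187] 0.85 [340. 231.]
top holder_tail [0.604 0.058 0.216] 0.65 [206. 165.]
side holder_grip [ 0.294 -0.18   0.006] 0.74 [324. 215.]
side holder_grip [ 0.475 -0.279  0.221] 0.55 [277. 146.]
side holder_eye [ 0.349 -0.237  0.01 ] 0.76 [309. 202.]
side holder_eye [ 0.526 -0.27   0.261] 0.62 [261. 137.]
side holder_tail [ 0.24  -0.124  0.005] 0.6 [341. 229.]
side holder_tail [ 0.434 -0.284  0.186] 0.49 [289. 154.]
18.0333 [ 0.479 -0.277  0.221] [-0.032  0.421  0.067  0.904] [ 0.228 -0.025 -2.166]
```

Emit:
play_rows:
  plan:
    - [4.8, 31.2, 6.2, 0, 0, 0, 1]
    - [4.8, 31.2, 6.2, 0, 0, 0, 1]
    - [4.8, 31.2, 6.2, 0, 0, 0, 1]
    - [4.8, 31.2, 6.2, 0, 0, 0, 1]
    - [4.8, 31.2, 6.2, 0, 0, 0, 1]
    - [4.8, 31.2, 6.2, 0, 0, 0, 1]
    - [4.8, 31.2, 6.2, 0, 0, 0, 1]
    - [4.8, 31.2, 6.2, 0, 0, 0, 1]
    - [4.8, 31.2, 6.2, 0, 0, 0, 1]
    - [4.8, 31.2, 6.2, 0, 0, 0, 1]
    - [0, 0, 0, 0, 0, 0, 1]
    - [0, 0, 0, 0, 0, 0, 1]
    - [0, 0, 0, 0, 0, 0, 1]

```text
clock: 19.12
eef_pos: [0.5098, 0.0436, 0.223]
tool_rot: [-0.032, 0.422, 0.068, 0.904]
ft_force: [0.1, -0.6, -1.2]
grip_width: 0.0341
```

```bash
cat > rel.py <<'E'
from m import *
import sys
n=sys.argv[1]
A=np.array([.678,.0675]); a=np.radians(-171.5); h=np.array([np.cos(a),np.sin(a),0]); t=h*np.sin(np.radians(40))+[0,0,np.cos(np.radians(40))]
root=np.append(A,.152)+.022*h; tip=root+.085*t; l=np.cross(t,h); l/=np.linalg.norm(l); nn=np.cross(l,t)
o=get_obs(); M=R.from_quat(o['tool_rot']).as_matrix(); e=o['eef_pos']+M@[-.002,0,.0645]
def fr(x): x=np.array(x)-root; return 'along %.1f lat %.1f nrm %.1f'%(1e3*x@t,1e3*x@l,1e3*x@nn)
print('eye by arm',e,fr(e),'tool axes of t,l,nn',M.T@t,M.T@l,M.T@nn)
ims=[]
for c in('top','side'):
    p=camera(c)
    for th in ('holder_eye','hook_tip','free_hook','holder_tail'):
        for r in pinpoint(th,p)[:3]:
            w=np.array(r['centre'])
            if np.linalg.norm(w-root)<.25: print(c,th,w,round(r['confidence'],2),fr(w))
    u,v=map(int,pix(p,tip)); f=p['frame'].copy(); u0,v0=max(u-60,0),max(v-60,0)
    ims.append(cv2.resize(f[v0:v0+120,u0:u0+120,::-1],(400,400),interpolation=cv2.INTER_CUBIC))
cv2.imwrite(f'pics/{n}.png',np.hstack(ims))
E
python3 st.py; python3 rel.py g
```

```text
t 19.1167 tcp [0.51  0.044 0.223] q [ 0.046 -0.18  -0.715  0.342  0.067 -0.08 ] F [ 0.134 -0.582 -1.242] T [-0.163  0.922  0.013] w 0.03414880973684729
[[ 0.635 -0.149  0.758]
 [ 0.096  0.989  0.114]
 [-0.767 -0.     0.642]] yang 98.57446061422206
eye by arm [0.557 0.051 0.266] along 151.4 lat -1.3 nrm 3.1 tool axes of t,l,nn [-1.     0.001 -0.001] [-0.001 -1.    -0.001] [ 0.001  0.001 -1.   ]
top holder_eye [0.679 0.066 0.001] 0.73 along -130.9 lat 1.7 nrm 79.6
top holder_eye [0.559 0.049 0.266] 0.65 along 150.6 lat 0.8 nrm 1.5
top hook_tip [0.603 0.059 0.217] 0.91 along 84.5 lat -2.6 nrm -0.7
top free_hook [0.655 0.065 0.15 ] 0.62 along -0.4 lat -1.3 nrm 1.9
top holder_tail [0.463 0.033 0.19 ] 0.97 along 155.0 lat 2.6 nrm 125.5
side holder_eye [0.556 0.05  0.262] 0.66 along 149.2 lat -0.8 nrm 6.4
side hook_tip [0.602 0.057 0.216] 0.92 along 84.2 lat -0.5 nrm 0.9
side holder_tail [0.467 0.038 0.19 ] 0.63 along 151.8 lat -2.3 nrm 121.7
```

View pics/g.png

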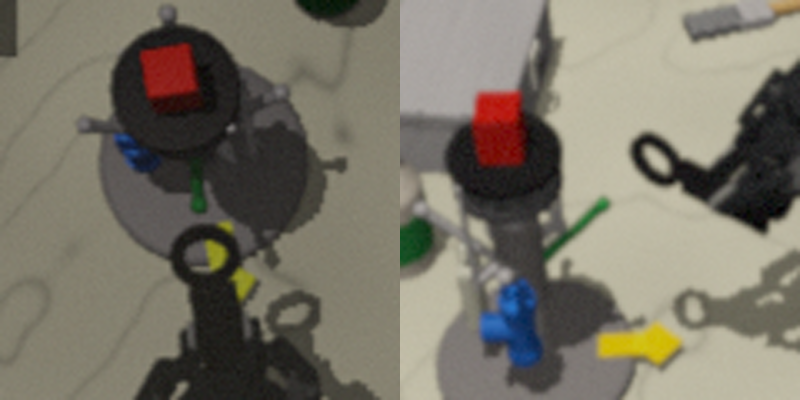

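Emit:
play_rows:
  plan:
    - [15, 0, 3, 0, 0, 0, 1]
    - [15, 0, 0, 0, 0, 0, 1]
    - [15, 0, 0, 0, 0, 0, 1]
    - [10, 0, 0, 0, 0, 0, 1]
    - [10, 0, 0, 0, 0, 0, 1]
    - [10, 0, 0, 0, 0, 0, 1]
    - [10, 0, 0, 0, 0, 0, 1]
    - [10, 0, 0, 0, 0, 0, 1]
    - [0, 0, 0, 0, 0, 0, 1]
    - [0, 0, 0, 0, 0, 0, 1]

```text
clock: 20.45
eef_pos: [0.5724, 0.0523, 0.1515]
tool_rot: [-0.031, 0.422, 0.067, 0.903]
ft_force: [0.1, 0.3, -2.7]
grip_width: 0.0337
```

```bash
python3 st.py; python3 rel.py i
```

```text
t 20.45 tcp [0.572 0.052 0.152] q [ 0.062  0.066 -0.717  0.092  0.055 -0.066] F [ 0.118  0.281 -2.734] T [-0.129  0.903  0.003] w 0.03374855829911999
[[ 0.634 -0.148  0.759]
 [ 0.095  0.989  0.113]
 [-0.767  0.     0.641]] yang 98.48283158434205
eye by arm [0.62  0.059 0.194] along 56.0 lat -0.6 nrm 0.7 tool axes of t,l,nn [-1.    -0.    -0.002] [ 0. -1.  0.] [ 0.002 -0.    -1.   ]
top holder_eye [0.621 0.059 0.193] 0.58 along 54.0 lat 0.5 nrm 1.4
top hook_tip [0.604 0.055 0.216] 0.7 along 83.4 lat 1.1 nrm -0.8
top hook_tip [0.571 0.048 0.152] 0.61 along 55.6 lat 3.8 nrm 66.7
top hook_tip [0.68  0.065 0.316] 0.49 along 110.6 lat 2.6 nrm -123.7
top free_hook [0.654 0.062 0.152] 0.61 along 1.6 lat 1.7 nrm 2.1
top free_hook [0.605 0.057 0.216] 0.29 along 82.8 lat 0.0 nrm -1.3
top holder_tail [0.525 0.042 0.12 ] 0.79 along 61.1 lat 2.4 nrm 122.2
side holder_eye [0.616 0.06  0.194] 0.73 along 58.7 lat -1.9 nrm 4.1
side hook_tip [0.601 0.056 0.217] 0.63 along 85.6 lat -0.1 nrm 0.6
side free_hook [0.658 0.066 0.15 ] 0.66 along -3.3 lat -1.2 nrm -0.5
side holder_tail [0.527 0.048 0.119] 0.71 along 58.7 lat -2.9 nrm 120.9
```

View pics/i.png

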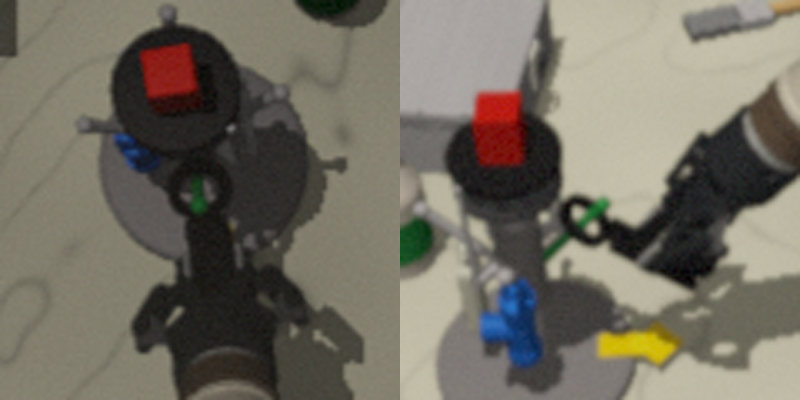

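Emit:
play_rows:
  plan:
    - [11, 0, 0, 0, 0, 0, 1]
    - [5.6, 0, 0.4, 0, -0.0873, 0, 1]
    - [5.6, 0, 0.4, 0, -0.0873, 0, 1]
    - [5.6, 0, 0.4, 0, -0.0873, 0, 1]
    - [5.6, 0, 0.4, 0, -0.0873, 0, 1]
    - [5.6, 0, 0.4, 0, -0.0873, 0, 1]
    - [5.6, 0, 0.4, 0, -0.0873, 0, 1]
    - [5.6, 0, 0.4, 0, -0.0873, 0, 1]
    - [5.6, 0, 0.4, 0, -0.0873, 0, 1]
    - [0, 0, 0, 0, 0, 0, 1]
    - [0, 0, 0, 0, 0, 0, 1]
    - [0, 0, 0, 0, 0, 0, 1]

```text
clock: 21.95
eef_pos: [0.6229, 0.0586, 0.122]
tool_rot: [-0.012, 0.16, 0.073, 0.984]
ft_force: [-1.6, -0.2, -7.0]
grip_width: 0.0341
```

```bash
python3 st.py; python3 rel.py j
```

```text
t 21.95 tcp [0.623 0.059 0.122] q [ 0.047  0.633 -1.085 -1.394  0.096 -0.032] F [-1.552 -0.223 -6.982] T [-0.455  2.806 -0.031] w 0.03409649302968842
[[ 0.938 -0.148  0.313]
 [ 0.141  0.989  0.046]
 [-0.316  0.001  0.949]] yang 98.5086746691688
eye by arm [0.641 0.061 0.184] along 34.1 lat 0.7 nrm -8.7 tool axes of t,l,nn [-0.852  0.001  0.523] [-0.    -1.     0.001] [-0.523 -0.    -0.852]
top holder_eye [0.644 0.058 0.187] 0.89 along 35.3 lat 4.0 nrm -13.0
top hook_tip [0.605 0.057 0.218] 0.88 along 84.1 lat -0.1 nrm -2.3
top free_hook [0.654 0.062 0.15 ] 0.81 along 0.1 lat 1.7 nrm 3.4
top holder_tail [0.597 0.051 0.072] 0.72 along -22.0 lat 4.0 nrm 97.5
side holder_eye [0.639 0.065 0.184] 0.5 along 35.5 lat -3.6 nrm -7.8
side hook_tip [0.599 0.058 0.213] 0.94 along 84.3 lat -2.6 nrm 4.7
side free_hook [0.599 0.056 0.072] 0.65 along -24.2 lat 0.1 nrm 95.8
side free_hook [0.656 0.067 0.151] 0.64 along -1.0 lat -2.3 nrm 0.1
side holder_tail [0.6   0.056 0.07 ] 0.69 along -25.9 lat -0.3 nrm 95.9
```

View pics/j.png

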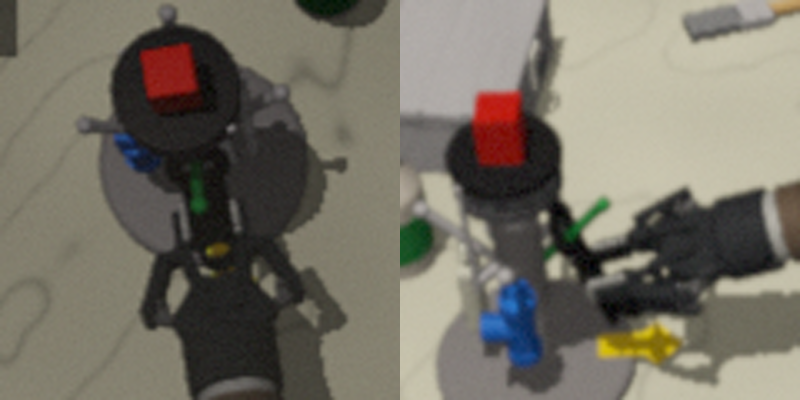

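Emit:
play_rows:
  plan:
    - [0, 0, -3, 0, 0, 0, 1]
    - [0, 0, -3, 0, 0, 0, 1]
    - [0, 0, 0, 0, 0, 0, 1]
    - [0, 0, 0, 0, 0, 0, 1]

```text
clock: 22.78
eef_pos: [0.6239, 0.0584, 0.1179]
tool_rot: [-0.012, 0.157, 0.073, 0.985]
ft_force: [-1.0, 0.4, -1.8]
grip_width: 0.0338
```

```bash
python3 st.py; python3 rel.py k
```

```text
t 22.7833 tcp [0.624 0.058 0.118] q [ 0.046  0.659 -1.085 -1.426  0.097 -0.032] F [-0.964  0.382 -1.847] T [-0.222  1.301  0.012] w 0.03376675221977836
[[ 0.94  -0.148  0.307]
 [ 0.141  0.989  0.046]
 [-0.311  0.     0.95 ]] yang 98.51963894794665
eye by arm [0.642 0.061 0.18 ] along 30.8 lat 1.0 nrm -6.6 tool axes of t,l,nn [-0.849  0.     0.528] [-0. -1.  0.] [-0.528  0.    -0.849]
top holder_eye [0.645 0.06  0.178] 0.64 along 27.5 lat 2.7 nrm -7.2
top holder_eye [0.601 0.051 0.068] 0.49 along -27.7 lat 4.7 nrm 97.5
top hook_tip [0.604 0.056 0.217] 0.56 along 83.7 lat 0.5 nrm -0.9
top free_hook [0.659 0.063 0.15 ] 0.63 along -3.1 lat 1.2 nrm -0.8
top holder_tail [0.604 0.055 0.066] 0.79 along -31.7 lat 1.2 nrm 96.0
side holder_eye [0.638 0.061 0.176] 0.54 along 30.3 lat 0.2 nrm -0.8
side hook_tip [0.599 0.054 0.215] 0.68 along 85.8 lat 1.1 nrm 4.3
side free_hook [0.659 0.067 0.147] 0.56 along -5.7 lat -1.8 nrm 0.7
side holder_tail [0.602 0.057 0.063] 0.78 along -33.0 lat -0.6 nrm 99.8
```

Emit:
play_rows:
  plan:
    - [0, 0, 0, 0, 0, 0, 0.1]
    - [0, 0, 0, 0, 0, 0, 0]
    - [0, 0, 0, 0, 0, 0, -0.1]
    - [0, 0, 0, 0, 0, 0, -0.2]
    - [0, 0, 0, 0, 0, 0, -0.2]
    - [0, 0, 0, 0, 0, 0, -0.2]
    - [0, 0, 0, 0, 0, 0, -0.2]
    - [0, 0, 0, 0, 0, 0, -0.2]
    - [0, 0, 0, 0, 0, 0, -0.2]

```text
clock: 24.03
eef_pos: [0.6226, 0.0584, 0.1166]
tool_rot: [-0.012, 0.159, 0.073, 0.985]
ft_force: [-0.1, -0.9, -0.0]
grip_width: 0.0511
```

```bash
python3 st.py; python3 rel.py l
```

```text
t 24.0333 tcp [0.623 0.058 0.117] q [ 0.046  0.659 -1.087 -1.424  0.097 -0.032] F [-0.102 -0.928 -0.004] T [-0.085  0.911  0.028] w 0.05108470928615508
[[ 0.939 -0.148  0.311]
 [ 0.141  0.989  0.046]
 [-0.314  0.001  0.949]] yang 98.51659112421429
eye by arm [0.641 0.061 0.179] along 30.4 lat 0.9 nrm -5.0 tool axes of t,l,nn [-0.851  0.001  0.525] [-0. -1.  0.] [-0.525 -0.    -0.851]
top holder_eye [0.605 0.056 0.215] 0.71 along 82.2 lat 1.0 nrm -0.5
top holder_eye [0.655 0.061 0.154] 0.63 along 2.6 lat 2.8 nrm -0.5
top hook_tip [0.605 0.054 0.218] 0.62 along 84.3 lat 2.8 nrm -2.4
top holder_tail [0.649 0.065 0.033] 0.73 along -86.8 lat -1.5 nrm 82.3
side holder_eye [0.65  0.065 0.15 ] 0.73 along 2.0 lat -1.7 nrm 5.6
side hook_tip [0.602 0.057 0.215] 0.83 along 83.4 lat -1.1 nrm 1.2
side free_hook [0.659 0.069 0.149] 0.86 along -4.6 lat -3.9 nrm -0.9
side free_hook [0.606 0.056 0.216] 0.44 along 82.0 lat 0.6 nrm -2.5
side holder_tail [0.651 0.066 0.035] 0.77 along -85.8 lat -2.3 nrm 79.0
side holder_tail [0.681 0.067 0.005] 0.62 along -128.6 lat 1.0 nrm 75.8
```

View pics/l.png

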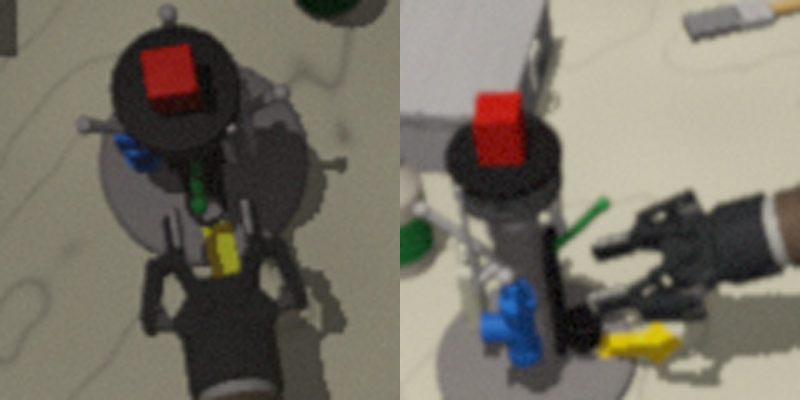

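Emit:
play_rows:
  plan:
    - [-9, 0, 0, 0, 0.08, 0, -0.2]
    - [-9, 0, 0, 0, 0.08, 0, -0.2]
    - [-9, 0, 0, 0, 0.08, 0, -0.2]
    - [-9, 0, 0, 0, 0.08, 0, -0.2]
    - [-9, 0, 0, 0, 0.08, 0, -0.2]
    - [-9, 0, 0, 0, 0.08, 0, -0.2]
    - [-20, 0, 0, 0, 0, 0, -0.2]
    - [-30, 0, 0, 0, 0, 0, -0.2]
    - [-30, 0, 0, 0, 0, 0, -0.2]
    - [0, 0, 0, 0, 0, 0, -0.2]
    - [0, 0, 0, 0, 0, 0, -0.2]

```text
clock: 25.45
eef_pos: [0.5276, 0.0437, 0.1884]
tool_rot: [-0.025, 0.342, 0.07, 0.937]
ft_force: [0.7, 0.6, -0.3]
grip_width: 0.0512
```

```bash
python3 st.py; python3 rel.py m1; python3 look.py n nut hinge_cover tee brush knob_grip foot
```

```text
t 25.45 tcp [0.528 0.044 0.188] q [ 0.032 -0.103 -0.928 -0.122  0.089 -0.075] F [ 0.707  0.599 -0.349] T [-0.116  0.702 -0.005] w 0.05121748418777002
[[ 0.757 -0.148  0.637]
 [ 0.113  0.989  0.095]
 [-0.644  0.     0.765]] yang 98.48471461184893
eye by arm [0.567 0.05  0.239] along 124.7 lat 1.3 nrm 13.2 tool axes of t,l,nn [-0.985 -0.     0.172] [ 0. -1.  0.] [-0.172 -0.    -0.985]
top holder_eye [0.654 0.062 0.154] 0.46 along 2.9 lat 1.9 nrm 0.9
top hook_tip [0.604 0.054 0.215] 0.66 along 82.3 lat 1.9 nrm 0.2
top free_hook [0.656 0.063 0.151] 0.66 along -0.5 lat 1.2 nrm 1.1
top holder_tail [0.648 0.063 0.032] 0.6 along -86.4 lat -0.2 nrm 83.1
side holder_eye [0.652 0.066 0.151] 0.67 along 1.7 lat -2.6 nrm 3.9
side holder_eye [0.681 0.067 0.311] 0.33 along 106.3 lat 0.7 nrm -121.2
side hook_tip [0.602 0.056 0.216] 0.61 along 84.3 lat 0.2 nrm 0.8
side hook_tip [0.68  0.068 0.312] 0.23 along 106.7 lat 0.4 nrm -121.3
side free_hook [0.656 0.068 0.15 ] 0.81 along -2.1 lat -3.5 nrm 1.1
side holder_tail [0.649 0.065 0.03 ] 0.82 along -89.0 lat -1.7 nrm 83.6
top nut [ 0.388 -0.036 -0.   ] 0.68 [244. 248.]
top nut [0.355 0.27  0.005] 0.33 [140. 262.]
top hinge_cover [0.353 0.273 0.005] 0.69 [139. 263.]
top tee [0.547 0.384 0.006] 0.55 [102. 199.]
top tee [ 0.387 -0.036  0.003] 0.36 [244. 249.]
top brush [ 0.511 -0.467  0.003] 0.75 [387. 204.]
top knob_grip [0.679 0.065 0.316] 0.64 [199. 127.]
top foot [0.679 0.066 0.002] 0.87 [208. 153.]
top foot [0.356 0.269 0.001] 0.57 [141. 262.]
side hinge_cover [ 0.354  0.273 -0.002] 0.8 [303. 335.]
side tee [0.55  0.384 0.   ] 0.88 [226. 366.]
side brush [ 0.506 -0.469 -0.005] 0.87 [271. 162.]
side knob_grip [0.679 0.067 0.312] 0.97 [191. 193.]
side foot [0.682 0.065 0.002] 0.96 [202. 263.]
26.65 [0.528 0.044 0.186] [-0.025  0.344  0.07   0.936] [ 0.79  -0.489 -0.438]
```

View pics/m1.png

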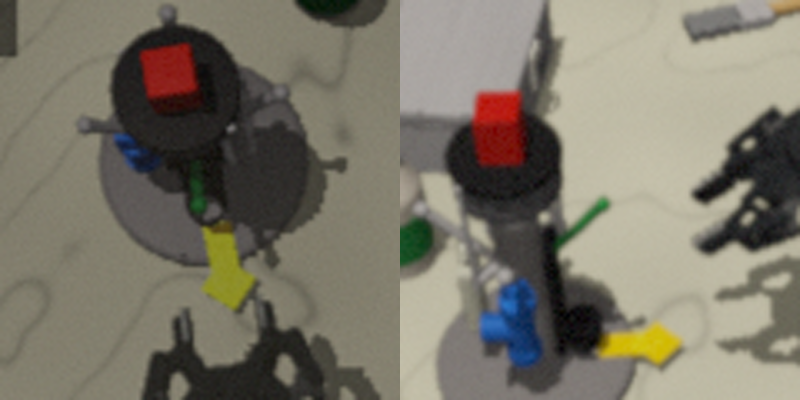

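```bash
python3 -c "
from workcell import *
print(job_done())"
```

```text
the job is handed in; nothing more can be done
None
```

The black shower holder, the smaller of the two look-alikes, is hanging on the green hook and the carousel is locked with that hook at the yellow arrow. I handed the job in at about 27 s. The hand-in gives no verdict, so this rests on my own last checks.

I pulled the knob up about 18 mm; the pull force rose past the spring's 11 N, so I took it to be at its stop. I then turned the carousel 120° clockwise and let the knob drop. Next I gripped the holder, slid its eye over the hook's tip, tilted it toward upright, let go and backed off.

**Last checks:**
- **Hook:** the tip is at about (0.603, 0.055, 0.216) m, within about 5 mm of the arrow's line. The knob reads 0.312–0.316 m against 0.313 m when fully down.
- **Holder:** the eye is at about (0.653, 0.064, 0.152) m, on the rod near its root and within about 5 mm of its axis. The tail is at about 0.031 m, above the 18 mm foot. The tail is also clear of the 0.02 m limit by about 11 mm. The last pictures before hand-in, about 1.5 s apart, show no movement.
- **Bystanders:** the hinge cover, tee and brush read the same as at the start, within a few mm in both cameras. The nut reads the same too, but the side camera did not find it in the last look. The gripper is clear of everything.

**What did not go to plan:** joint 3 reached its lower limit while I tilted the holder toward upright. I let go with it about 18° off vertical instead of the planned 10°. The eye had also ended about 9 mm off the rod's axis and pressed lightly on it, so I eased it down 6 mm before letting go. The holder then slid down to the hook's root by itself.

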